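# Nest the dosing cups in their caddy and shut the gate

## Robot

A 6-joint arm with a two-finger parallel gripper is mounted at the origin on the work surface. World frame = base frame: x ahead of the robot, y to its left, z up, the work surface at z = 0. Lengths are in m, angles in degrees, forces in N, time in s.
With the tool pointing down it reaches from about 0.4 to 0.825 m from the base axis. Payload 7 kg.
Tool frame: the origin (TCP) lies on the centre line of the jaws, within the pads' length; the fingertips stand 19 mm ahead of it and the grasp point (between the pads) is the TCP; z points along the fingers, y is the line along which they close (so a half turn about z gives the same grasp; the last joint's range is limited). The gripper opens to 88 mm and grips with 3 to 60 N. Pads are 19 mm wide; open, the fingers measure 130 mm over their backs; the gripper's body (78 mm by 193 mm) begins 47 mm behind the grasp point.
Start: joints at [90.648, 20.546, 0.682, 0, -70.136, -16.507], TCP at [0.184, 0.649, 0.246] pointing down, gripper open.
Joint ranges: [-176.03, 176.03], [-82.01, 121.73], [-58.28, 71.71], [-173.87, 95.51], [-174.79, -0.11], [-173.66, 173.66]. Speed limits (degrees/s): [136.94, 136.94, 172.46, 180, 180, 180].

## Interface

Orientations are given as [roll, pitch, yaw] about the fixed x, y, z axes, in that order (R = Rz(yaw) Ry(pitch) Rx(roll)).
In Python, from plant import ctrl gives the robot as it stands.
- The arm moves only by the tool move_arm, never from a script. Its argument "motion" is a list of rows, each a list of 3 entries, a list of its own where there are three numbers: the shift along the tool's x, y, z in mm, then the turn, a rotation vector about the tool's x, y, z in degrees, then the closure, from 0 (fully open) to 1 (shut). A call has 1 to 10 rows; each row is the pose to reach, as a shift and turn from the pose commanded when the call began, along the tool's axes at that moment; what a row does not reach only later rows make up. A row lasts 1/12 s, in which the tool goes at most 41.7 mm and 7.16 degrees, less where a joint would pass 70% of its speed; a pose out of reach is approached as far as the arm can. A call with a gripper value outside its range is refused whole. The fingers move at their own pace and stop on an object; the grip force is fixed at half the most. Time passes only in rows, so rows that repeat a pose let the fingers close. It gives the time, the measured TCP pose, the force, the opening and the grip force at its end, in the units of the state.
- ctrl.get_obs(): the state, without advancing time (a new reading comes with each control period).
- ctrl.snapshot(name): name is "scene" or "top"; returns a dict with "color" (400x640x3 uint8, blue, green, red), "camera_matrix" (3x3 intrinsics, pixels), "cam_to_world" (4x4, takes a point from camera to world coordinates). Camera axes: x right, y up, looking along -z (the intrinsics and any distortion apply to the point x, -y, -z); pixel columns grow to the right and rows downward; lengths in m; the calibration is good to about 2 mm. A picture is of the moment at which its call begins. There is no depth.
- ctrl.close_job(): hands the job in; it is judged then, once.
The state is a dict: "clock": time; "joint_pos": joint angles; "qvel": joint speeds; "tau": joint torques, N m; "tool_pos": TCP position; "orientation": TCP orientation; "force": force on the tool from outside, world axes, zero at the start; "moment": the same for the moment, N m; "opening": finger opening in m; "gripper_force": force on a finger pad.
Only numpy, scipy, OpenCV 4.12 (cv2) and the standard library are available. Lean on these libraries where they do the work, as an engineer would, in place of code of your own. Each camera call takes 0.05 s, during which the arm holds its last target. There are 200 camera calls.

## Task

Put the coffee dosing cups away: stand the largest cup upright in the low-fenced caddy, then the middle one fully down inside it, then the smallest fully down inside the middle one, setting each down rather than dropping it. Finally swing the caddy's gate shut until its arm is fully home in the catch, and leave the carafe, paper cups and sugar jar where they stand.

Things in the scene. Friction and masses are not known exactly. Their poses are not given: they have to be found in the camera images.
- large_cup: the largest of three round open cups of plain steel: outer diameter 88 mm at the foot, 104 mm at the rim, 60 mm high, wall 3 mm, floor 5 mm. Its handle is a flat upright tab on the rim (8 mm radially, 18 mm wide, standing 35 mm above the rim, 53 mm from the axis). Origin: centre of the underside; z up; the tab is at +x. 
- medium_cup: the middle one of three round open cups of plain steel: outer diameter 60 mm at the foot, 76 mm at the rim, 55 mm high, wall 3 mm, floor 5 mm. Its handle is a flat upright tab on the rim (8 mm radially, 18 mm wide, standing 35 mm above the rim, 39 mm from the axis). Origin: centre of the underside; z up; the tab is at +x. Nested, the rims are level; any yaw will do.
- small_cup: the smallest of three round open cups of plain steel: outer diameter 34 mm at the foot, 48 mm at the rim, 50 mm high, wall 3 mm, floor 5 mm. Its handle is a flat upright tab on the rim (8 mm radially, 18 mm wide, standing 35 mm above the rim, 25 mm from the axis). Origin: centre of the underside; z up; the tab is at +x. Nested, the rims are level; any yaw will do.
- large_cup_tab (a point): top centre of the large cup's tab, 95 mm above the cup's underside
- medium_cup_tab (a point): top centre of the middle cup's tab, 90 mm above the cup's underside
- small_cup_tab (a point): top centre of the small cup's tab, 85 mm above the cup's underside
- caddy: fixed caddy: black base plate 150 x 160 mm (x, y), 10 mm thick; steel fence to 38 mm above the table on its -x, -y, +y sides (inside 114 mm wide); 16 mm high lip at x = 50 mm; the gate is on the +x side. Origin: centre of the underside, on the table; the cup stands at the plate's centre, 10 mm up. Black C-shaped catch, open to +x, 56 mm high, at x 48 to 76, y -72 mm
- gate (a joint): gate angle: 0 = shut, its tip in the catch; grows as it swings outward, up to 1.7 rad. The gate is a level steel arm 7 x 14 mm, 146 mm long, 42 mm above the table, on an upright hinge at point gate_pivot; it stays where it is left. At angle a it points from the pivot along (sin a, -cos a) in the caddy's frame
- gate_post (a point): top centre of the gate's black upright grip post (14 mm diameter, its top 92 mm above the table and 50 mm above the arm's centre line), 115 mm from the pivot
- gate_pivot (a point): the gate's hinge axis at the height of the arm: 66 mm in x, 68 mm in y from the caddy's origin, 42 mm up (the pin is 70 mm high)
- carafe: bystander: glass coffee carafe, 140 mm wide, 135 mm high, with a black handle on its +x side reaching 108 mm from its axis; origin under its centre
- paper_cups: bystander: stack of white paper cups, 76 mm wide, 135 mm high; origin under its centre
- sugar_jar: bystander: clear jar with a steel lid, 68 mm diameter, 110 mm high; origin under its centre
There are look-alikes about, which are no part of the job. Leave any red look-alike of the caddy alone.

How it is judged (in metres and radians):
On the way, in this order (a step that is already met when the one before it is completed fails the run):
1. the large cup stands seated upright in the caddy (z of large_cup in the frame of caddy between 0.006 and 0.014 m and horizontal distance between large_cup and caddy below 0.02 m and angle between large_cup's own z axis and vertical below 0.1 rad), for 0.2 s.
2. the middle cup is fully down inside the large cup, which stands in the caddy (all of step 1 and z of medium_cup in the frame of large_cup between 0.001 and 0.009 m and horizontal distance between medium_cup and large_cup below 0.018 m and angle between medium_cup's own z axis and vertical below 0.1 rad), for 0.2 s.
3. the small cup is fully down inside the middle cup, the rest as before (all of step 2 and z of small_cup in the frame of medium_cup between 0.001 and 0.009 m and horizontal distance between small_cup and medium_cup below 0.018 m and angle between small_cup's own z axis and vertical below 0.1 rad), for 0.2 s.
4. the gate is swung shut into its catch (all of step 3 and value of joint gate below 0.06 rad), for 0.2 s.
At the end, for the whole second after the job is handed in: Cups upright within 0.1 rad and at rest: the large one on the caddy plate (underside under 14 mm up) within 20 mm of centre; the middle one on its floor and the small one on the middle's floor (underside 1 to 9 mm above the outer's), within 18 mm of centre; gate within 0.06 rad of shut (all of step 4 and linear speed of each of large_cup, medium_cup, small_cup below 0.02 m/s); the robot touches nothing.
It fails at once if the carafe was moved more than 30 mm or tipped over (distance of carafe from where it was at the start of the episode above 0.03 m or angle between carafe's own z axis and vertical above 0.4 rad).
It fails at once if the stack of paper cups was moved more than 30 mm or tipped over (distance of paper_cups from where it was at the start of the episode above 0.03 m or angle between paper_cups's own z axis and vertical above 0.4 rad).
It fails at once if the sugar jar was moved more than 30 mm or tipped over (distance of sugar_jar from where it was at the start of the episode above 0.03 m or angle between sugar_jar's own z axis and vertical above 0.4 rad).
It fails at once if a cup was dropped (falling freely faster than 0.7 m/s, about 25 mm of fall) ((linear speed of large_cup above 0.7 m/s and contact force between large_cup and anything else below 0.05 N) or (linear speed of medium_cup above 0.7 m/s and contact force between medium_cup and anything else below 0.05 N) or (linear speed of small_cup above 0.7 m/s and contact force between small_cup and anything else below 0.05 N)).
It also fails if it takes over 72 s, if anything falls off the work surface, if the arm or the gripper's body presses on something with over 40 N, if the wrist force passes 120 N, or if a joint passes its speed limit or range.

## Working session

There is one attempt and no reset: what is moved stays moved. The work goes in short steps, Python scripts to look and compute and a tool call to move; the robot and the scene stay as the last step left them, time stands still between calls to the robot, and variables do not carry over. Pictures are saved under pics/ and viewed, at most 10 in all, crops included, and the job is handed in when it is done.

Besides the shell and the picture viewer there is one more tool, called after "Call:" by a JSON object that holds its "fn" and its "kwargs". move_arm: Moves the arm, as the interface text tells. Its arguments: {"type":"object","properties":{"motion":{"type":"array"}},"required":["motion"]}

```bash
mkdir -p pics; python3 - <<'E'
from plant import ctrl
import cv2,pickle
d={}
for n in("top","scene"):
    s=ctrl.snapshot(n);d[n]=s
    cv2.imwrite(f"pics/{n}0.png",s["color"])
    print(n,s["camera_matrix"],s["cam_to_world"])
pickle.dump(d,open("s0.pkl","wb"))
print(ctrl.get_obs())
E
```

```text
top [[438.2290904    0.         321.87851812]
 [  0.         438.2290904  205.08487995]
 [  0.           0.           1.        ]] [[ 0.04040001  0.97213993 -0.23089347  0.30514078]
 [-0.99917015  0.04050446 -0.00428976 -0.00803745]
 [ 0.00518197  0.23087517  0.97296958  1.12704729]
 [ 0.          0.          0.          1.        ]]
scene [[432.91182886   0.         329.21648301]
 [  0.         432.91182886 197.69979041]
 [  0.           0.           1.        ]] [[ 0.77527719 -0.47815605  0.41268883  1.0037718 ]
 [ 0.63160728  0.59122611 -0.50152162 -0.57309753]
 [-0.00418681  0.64947554  0.76037095  0.95869066]
 [ 0.          0.          0.          1.        ]]
{'clock': 0.1, 'joint_pos': array([ 9.06474576e+01,  2.05870310e+01,  6.38245735e-01, -1.78670562e-02,
       -7.01371017e+01, -1.65060168e+01]), 'qvel': array([-0.08598811, -0.09081018,  0.18857683,  0.08768155, -0.05035713,
       -0.02275772]), 'tau': array([-3.17906008e-03, -5.84162199e+01,  2.93750596e+01,  7.01564491e+00,
        1.01084015e-02, -4.01283819e-05]), 'tool_pos': array([0.18437399, 0.64888977, 0.24471344]), 'orientation': array([ 1.79912880e+02, -8.29924526e-03, -1.58646362e+01]), 'force': array([-0.00797569, -0.10746435,  0.38614858]), 'moment': array([0.02827044, 0.01601042, 0.00313228]), 'gripper_force': 0.0, 'opening': 0.08796834461832297}
```

View pics/top0.png

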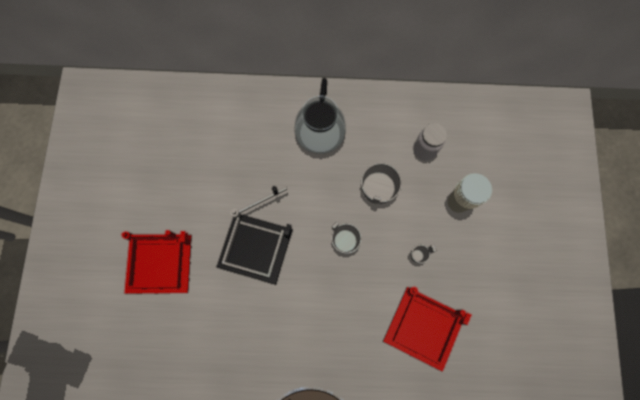

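View pics/scene0.png

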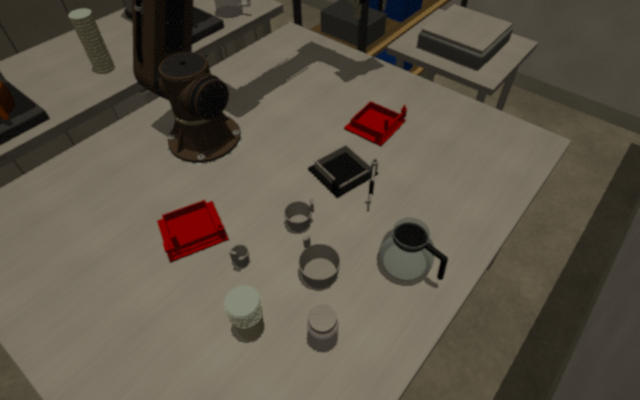

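The top view shows the black caddy near (255,247) with its gate open (hinge (237,213), tip (288,191)). The large cup is at (380,186), the middle one at (346,240) and the small one at (419,256). The two red caddies are look-alikes. The carafe is at (320,125), the sugar jar at (432,138) and the paper cups at (472,192).

```bash
python3 - <<'E'
import cv2,pickle
d=pickle.load(open("s0.pkl","rb"))
def crop(n,x,y,w,h,k,o):
    c=cv2.resize(d[n]["color"][y:y+h,x:x+w],None,fx=k,fy=k,interpolation=cv2.INTER_CUBIC)
    c=cv2.convertScaleAbs(c,alpha=1.5)
    for i in range(0,w,20): cv2.putText(c,str(x+i),(i*k,10),0,.35,(0,255,255));cv2.line(c,(i*k,12),(i*k,18),(0,255,255))
    for i in range(0,h,20): cv2.putText(c,str(y+i),(0,i*k+4),0,.35,(0,255,255))
    cv2.imwrite(o,c)
crop("top",325,160,120,110,5,"pics/t1.png")
crop("top",210,175,100,115,5,"pics/t2.png")
crop("scene",220,190,130,105,6,"pics/s1.png")
E
```

```text
(no output)
```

View pics/t1.png

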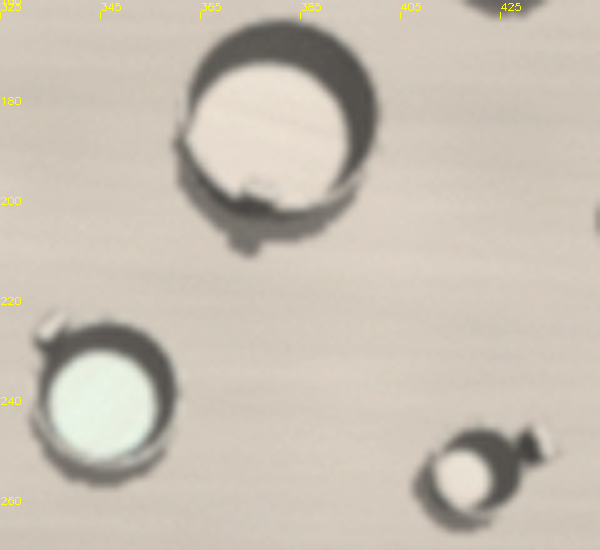

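View pics/t2.png

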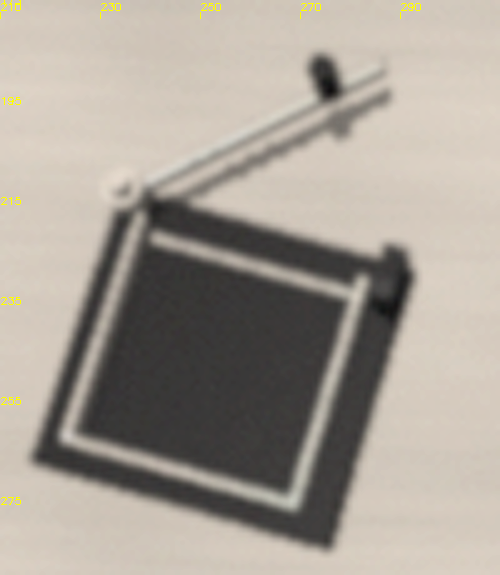

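View pics/s1.png

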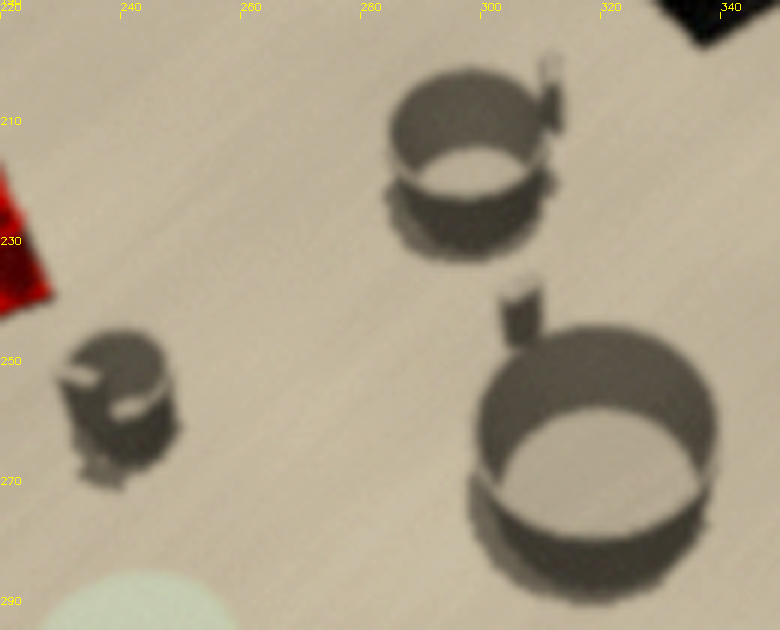

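Readings from the crops (full-image pixels):
- **Large cup:** rim centre is top (381,183) and scene (319.5,262). Tab top is top (376.6,197.6) and scene (307,238).
- **Middle cup:** rim is (346.4,239) and (298,212). Tab is (335.4,225) and (312,200).
- **Small cup:** rim is (420.6,254) and (239.3,252). Tab is (434.2,248.6) and (233.3,252).
- **Caddy:** plate corners are (216.6,267), (276,284.6) and (233.6,216). Pivot top is (234.4,213) and post top is (274,187.4).

```bash
cat > h.py <<'E'
import numpy as np,pickle
from scipy.optimize import least_squares
d=pickle.load(open("s0.pkl","rb"))
def proj(n,P):
    s=d[n];K=s["camera_matrix"];T=np.linalg.inv(s["cam_to_world"])
    p=T@np.r_[P,1];return np.array([K[0,2]+K[0,0]*p[0]/-p[2],K[1,2]-K[1,1]*p[1]/-p[2]])
def fit(obs,x0):   # obs: (view, body point, pixel[,weight])
    def w(x,b):
        c,s=np.cos(x[2]),np.sin(x[2]);return np.array([x[0]+c*b[0]-s*b[1],x[1]+s*b[0]+c*b[1],b[2]])
    f=lambda x:np.concatenate([proj(n,w(x,b))-np.array(q) for n,b,q in obs])
    r=least_squares(f,x0,loss="soft_l1");return r.x,f(r.x).reshape(-1,2),w
E
python3 - <<'E'
from h import *
np.set_printoptions(precision=4,suppress=True)
cups={"large":(.060,.053,.095,(381,183),(376.6,197.6),(319.5,262.2),(307,238),[.62,-.12,3]),
"medium":(.055,.039,.090,(346.4,239),(335.4,225.2),(298,212.2),(312,200),[.5,-.05,.8]),
"small":(.050,.025,.085,(420.6,254.2),(434.2,248.6),(239.3,252),(233.3,252.2),[.47,-.22,-1.2])}
for k,(h,r,t,a,b,c,e,x0) in cups.items():
    x,res,w=fit([("top",(0,0,h),a),("top",(r,0,t),b),("scene",(0,0,h),c),("scene",(r,0,t),e)],x0)
    print(k,x[:2],np.degrees(x[2]),"tab",w(x,(r,0,t)),"R",np.hypot(*x[:2]));print(res.ravel())
x,res,w=fit([("top",(-.075,.08,.01),(216.6,267)),("top",(-.075,-.08,.01),(276,284.6)),("top",(.075,.08,.01),(233.6,216)),("top",(.066,.068,.07),(234.4,213)),("top",(.05,0,.016),(260.6,228))],[.48,.15,-.3])
print("caddy",x[:2],np.degrees(x[2]),np.hypot(*x[:2]));print(res.ravel())
pts=[("top",(274,187.4),.092)]
from scipy.optimize import fsolve
for n,q,z in pts:
    p=fsolve(lambda v:proj(n,(v[0],v[1],z))-np.array(q),[.6,.1]);pv=w(x,(.066,.068,.042));u=p-pv[:2]
    c=np.array([[np.cos(x[2]),np.sin(x[2])],[-np.sin(x[2]),np.cos(x[2])]])@u
    print("post",p,"pivot",pv,"r",np.hypot(*u),"angle",np.degrees(np.arctan2(c[0],-c[1])))
for a in(0,-5):
    a=np.radians(a);print("post shut",w(x,(.066+.115*np.sin(a),.068-.115*np.cos(a),.092)))
E
```

```text
large [ 0.6248 -0.152 ] 162.8260713890401 tab [ 0.5742 -0.1364  0.095 ] R 0.643017735649118
[ 0.5164 -1.0043  0.2761  0.0647 -0.2104 -1.2627  0.174  -0.2932]
medium [ 0.4781 -0.0673] 50.95809425406042 tab [ 0.5027 -0.037   0.09  ] R 0.48281161301743053
[ 0.0393 -0.8167 -0.3927  0.0774 -0.3141 -0.833  -0.4218  0.6169]
small [ 0.4476 -0.2523] -66.07998121394051 tab [ 0.4577 -0.2752  0.085 ] R 0.5137972215657064
[ 0.4157 -0.371  -0.3793 -0.4041 -0.0866 -0.4236 -0.5473 -0.2548]
caddy [0.4507 0.1629] -12.912245341746438 0.47921236544777507
[-0.4744  1.0593  0.7756  0.335   0.7495 -3.793  -1.1329 -1.3332 -0.0013
  0.8845]
post [0.5904 0.1155] pivot [0.5302 0.2144 0.042 ] r 0.11577926273310479 angle 44.221347895512174
post shut [0.5045 0.1023 0.092 ]
post shut [0.4948 0.105  0.092 ]
```

```bash
python3 - <<'E'
from h import *
np.set_printoptions(precision=4,suppress=True)
base=[("top",(-.075,.08,.01),(216.6,267)),("top",(-.075,-.08,.01),(276,284.6)),("top",(.066,.068,.07),(234.4,213)),("top",(.05,0,.016),(260.6,228))]
ext=[("top",(-.06,.06,.038),(223,262.4)),("top",(-.06,-.06,.038),(269,276)),("top",(.055,-.06,.038),(282.2,230.5)),("top",(.05,.05,.016),(240.6,222.4)),("top",(.05,-.05,.016),(280.4,233.2)),("top",(.062,-.072,.056),(289.4,226.5))]
for o in(base,base+ext):
    x,res,w=fit(o,[.45,.16,-.25]);print(x[:2],np.degrees(x[2]));print(res.ravel())
print(w(x,(.066,.068,.042)),w(x,(.066,-.047,.092)))
print(proj("scene",w(x,(.066,.068,.07))),proj("scene",w(x,(-.075,-.08,.01))),proj("scene",w(x,(.075,-.08,.01))))
E
```

```text
[0.4517 0.1624] -13.627056117995037
[-0.4693  0.1792  0.5206  0.217  -0.4767 -1.9643  0.4464  0.5653]
[0.4528 0.1629] -13.219690531262144
[-0.5065  0.0157  0.6113 -0.392  -0.8915 -2.2676  0.1431  0.1051  0.1212
 -0.1325  0.5123 -0.5962  0.7672  0.459   1.6132  0.5711 -1.0331  0.0652
 -1.5723  1.8004]
[0.5326 0.214  0.042 ] [0.5063 0.1021 0.092 ]
[375.6165 158.8591] [307.1768 168.2247] [337.5728 197.6592]
```

```bash
cat > go.py <<'E'
import sys,numpy as np
from scipy.spatial.transform import Rotation as R
from plant import ctrl
o=ctrl.get_obs();x,y,z,yaw=map(float,sys.argv[1:5])
A=R.from_euler("xyz",o["orientation"],degrees=True);B=R.from_euler("xyz",[180,0,yaw],degrees=True)
print("t %.2f"%o["clock"],"shift mm",np.round(A.inv().apply(np.array([x,y,z])-o["tool_pos"])*1000,1),"turn",np.round((A.inv()*B).as_rotvec(degrees=True),2),"open %.1f"%(o["opening"]*1e3),"F",np.round(o["force"],1),np.round(o["tool_pos"],4))
E
python3 go.py .5742 -.1364 .2 -107.2
```

```text
t 0.10 shift mm [589.6 648.7  45.8] turn [ 6.000e-02 -8.000e-02  9.134e+01] open 88.0 F [-0.  -0.1  0.4] [0.1844 0.6489 0.2447]
```

Call:
{"fn": "move_arm", "kwargs": {"motion": [[[12,13,2],[0,0,5],0.3],[[38,42,4],[0,0,12],0.5],[[65,71,6],[0,0,19],0.5],[[92,101,8],[0,0,26],0.5],[[119,131,10],[0,0,33],0.5],[[146,160,12],[0,0,40],0.5],[[173,190,14],[0,0,47],0.5],[[200,220,16],[0,0,54],0.5],[[227,249,18],[0,0,61],0.5],[[250,275,20],[0,0,68],0.5]]}}

```text
clock: 0.93
tool_pos: [0.3502, 0.314, 0.2254]
orientation: [180.0, -0.0, -84.2]
force: [0.8, 0.6, -0.4]
opening: 0.0436
gripper_force: 0.0
```

```bash
python3 go.py .5742 -.1364 .2 -107.2
```

```text
t 0.93 shift mm [ 470.7 -177.5   25.4] turn [ 1.000e-02 -1.000e-02  2.299e+01] open 43.6 F [ 0.8  0.6 -0.4] [0.3502 0.314  0.2254]
```

Call:
{"fn": "move_arm", "kwargs": {"motion": [[[36,-13,3],[0,0,5],0.5],[[73,-27,6],[0,0,10],0.5],[[110,-41,9],[0,0,15],0.5],[[147,-55,12],[0,0,19],0.5],[[184,-69,15],[0,0,23],0.5],[[221,-83,18],[0,0,23],0.5],[[258,-97,20],[0,0,23],0.5],[[295,-111,22],[0,0,23],0.5],[[332,-125,24],[0,0,23],0.5],[[369,-139,25],[0,0,23],0.5]]}}

```text
clock: 1.77
tool_pos: [0.5277, -0.0376, 0.2002]
orientation: [180.0, -0.0, -106.9]
force: [0.3, 1.2, 0.9]
opening: 0.0436
gripper_force: 0.0
```

Call:
{"fn": "move_arm", "kwargs": {"motion": [[[34,0,0],[0,0,0],0.5],[[66,0,0],[0,0,0],0.5],[[88,0,0],[0,0,0],0.5],[[99,0,0],[0,0,0],0.5],[[99,0,0],[0,0,0],0.5],[[99,0,0],[0,0,0],0.5]]}}

```text
clock: 2.27
tool_pos: [0.4987, -0.1304, 0.2005]
orientation: [-180.0, 0.0, -106.9]
force: [-0.9, 0.6, -0.0]
opening: 0.0438
gripper_force: 0.0
```

```bash
python3 go.py .5742 -.1364 .083 -107.2
```

```text
t 2.27 shift mm [-16.3 -73.9 117.5] turn [-0.    0.01  0.27] open 43.8 F [-0.9  0.6 -0. ] [ 0.4987 -0.1304  0.2005]
```

Call:
{"fn": "move_arm", "kwargs": {"motion": [[[-4,-20,10],[0,0,0.3],0.5],[[-9,-45,25],[0,0,0.3],0.5],[[-14,-65,40],[0,0,0.3],0.5],[[-16.3,-74,55],[0,0,0.3],0.5],[[-16.3,-74,75],[0,0,0.3],0.5],[[-16.3,-74,95],[0,0,0.3],0.5],[[-16.3,-74,110],[0,0,0.3],0.5],[[-16.3,-74,117.5],[0,0,0.3],0.5],[[-16.3,-74,117.5],[0,0,0.3],0.5],[[-16.3,-74,117.5],[0,0,0.3],0.5]]}}

```text
clock: 3.1
tool_pos: [0.5748, -0.1354, 0.0833]
orientation: [-180.0, -0.0, -107.1]
force: [0.1, -0.8, 1.0]
opening: 0.0438
gripper_force: 0.0
```

```bash
python3 go.py .5742 -.1364 .083 -107.2; python3 - <<'E'
from plant import ctrl;import cv2
s=ctrl.snapshot("scene")["color"][140:320,210:410];t=ctrl.snapshot("top")["color"][130:280,310:450]
cv2.imwrite("pics/g1.png",cv2.convertScaleAbs(cv2.hconcat([cv2.resize(s,(400,360)),cv2.resize(t,(336,360))]),alpha=1.6))
E
```

```text
t 3.10 shift mm [1.1 0.3 0.3] turn [-0.   -0.01  0.11] open 43.8 F [ 0.1 -0.8  1. ] [ 0.5748 -0.1354  0.0833]
```

View pics/g1.png

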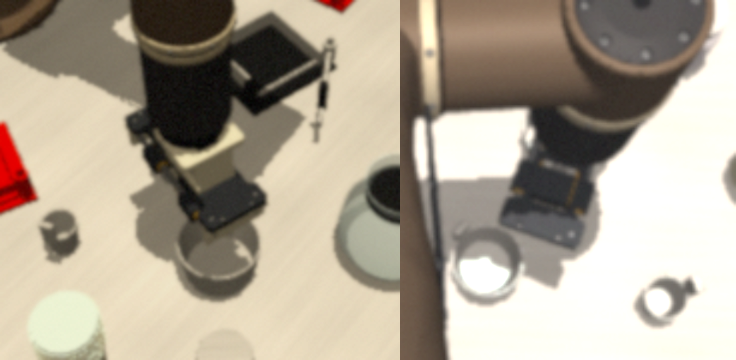

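The fingers straddle the large cup's rim where the tab is (scene crop about (215,225)), and nothing has been disturbed. Closing now.

Call:
{"fn": "move_arm", "kwargs": {"motion": [[[1,0,0],[0,0,0],0.8],[[1,0,0],[0,0,0],1],[[1,0,0],[0,0,0],1],[[1,0,0],[0,0,0],1],[[1,0,0],[0,0,0],1],[[1,0,0],[0,0,0],1],[[1,0,0],[0,0,0],1],[[1,0,0],[0,0,0],1]]}}

```text
clock: 3.87
tool_pos: [0.5741, -0.1372, 0.0832]
orientation: [-180.0, -0.0, -107.2]
force: [-0.0, -0.2, 0.4]
opening: 0.0082
gripper_force: 30.0
```

Call:
{"fn": "move_arm", "kwargs": {"motion": [[[0,0,-2],[0,0,0],1],[[0,0,-6],[0,0,0],1],[[0,0,-14],[0,0,0],1],[[0,0,-24],[0,0,0],1],[[0,0,-38],[0,0,0],1],[[0,0,-56],[0,0,0],1],[[0,0,-74],[0,0,0],1],[[0,0,-92],[0,0,0],1],[[0,0,-108],[0,0,0],1],[[0,0,-118],[0,0,0],1]]}}

```text
clock: 4.7
tool_pos: [0.5747, -0.1372, 0.2041]
orientation: [-179.8, 0.0, -107.1]
force: [0.8, -0.4, -2.9]
opening: 0.008
gripper_force: 30.0
```

```bash
python3 go.py .4012 .1786 .200 -107.1
```

```text
t 4.70 shift mm [-250.6  258.9    3.5] turn [-0.18  0.05 -0.05] open 8.0 F [ 0.8 -0.4 -2.9] [ 0.5747 -0.1372  0.2041]
```

Call:
{"fn": "move_arm", "kwargs": {"motion": [[[-3,3,0],[0,0,0],1],[[-9,9,0],[0,0,0],1],[[-18,18,0],[0,0,0],1],[[-30,31,0],[0,0,0],1],[[-45,46,0],[0,0,0],1],[[-61,63,0],[0,0,0],1],[[-77,80,0],[0,0,0],1],[[-93,97,0],[0,0,0],1],[[-109,114,0],[0,0,0],1],[[-125,131,0],[0,0,0],1]]}}

```text
clock: 5.53
tool_pos: [0.4836, 0.0222, 0.1999]
orientation: [179.9, -0.1, -107.1]
force: [0.7, 0.1, -2.2]
opening: 0.0078
gripper_force: 30.0
```

Call:
{"fn": "move_arm", "kwargs": {"motion": [[[-16,16,0],[0,0,0],1],[[-32,32,0],[0,0,0],1],[[-48,48,0],[0,0,0],1],[[-64,65,0],[0,0,0],1],[[-79,81,0],[0,0,0],1],[[-93,96,0],[0,0,0],1],[[-105,108,0],[0,0,0],1],[[-114,117,0],[0,0,0],1],[[-120,123,0],[0,0,0],1],[[-123,126,0],[0,0,0],1]]}}

```text
clock: 6.37
tool_pos: [0.4003, 0.1763, 0.2004]
orientation: [180.0, -0.1, -107.1]
force: [-0.2, 0.4, -2.0]
opening: 0.008
gripper_force: 30.0
```

Call:
{"fn": "move_arm", "kwargs": {"motion": [[[0,0,0],[0,0,0],1],[[0,0,0],[0,0,0],1],[[0,0,0],[0,0,0],1]]}}

```text
clock: 6.62
tool_pos: [0.4016, 0.1752, 0.2008]
orientation: [180.0, -0.0, -107.2]
force: [1.1, -0.4, -2.2]
opening: 0.0079
gripper_force: 30.0
```

```bash
python3 go.py .4012 .1786 .093 -107.2; python3 - <<'E'
from plant import ctrl;import cv2
s=ctrl.snapshot("scene")["color"][100:230,260:420];t=ctrl.snapshot("top")["color"][170:300,190:330]
cv2.imwrite("pics/g2.png",cv2.convertScaleAbs(cv2.hconcat([cv2.resize(s,(400,325)),cv2.resize(t,(350,325))]),alpha=1.6))
E
```

```text
t 6.62 shift mm [ -3.2   1.4 107.8] turn [ 0.01 -0.03  0.02] open 7.9 F [ 1.1 -0.4 -2.2] [0.4016 0.1752 0.2008]
```

View pics/g2.png

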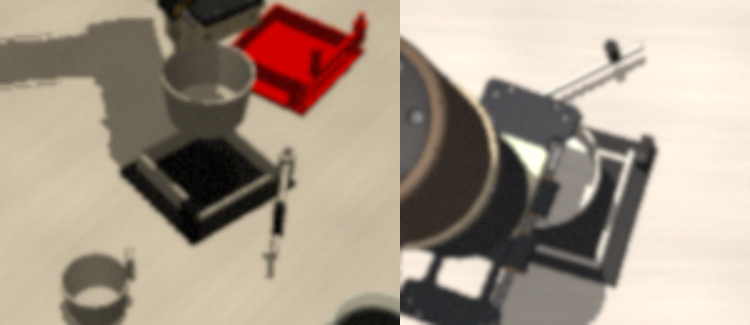

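The large cup hangs upright over the caddy (scene crop (208,90)), with the gate clear of it. Lowering now.

Call:
{"fn": "move_arm", "kwargs": {"motion": [[[-3,1,4],[0,0,0],1],[[-3,1,14],[0,0,0],1],[[-3,1,28],[0,0,0],1],[[-3,1,44],[0,0,0],1],[[-3,1,60],[0,0,0],1],[[-3,1,75],[0,0,0],1],[[-3,1,88],[0,0,0],1],[[-3,1,97],[0,0,0],1],[[-3,1,102],[0,0,0],1],[[-3,1,104],[0,0,0],1]]}}

```text
clock: 7.55
tool_pos: [0.4015, 0.1785, 0.0964]
orientation: [180.0, -0.1, -107.2]
force: [-0.9, -0.8, -2.8]
opening: 0.0077
gripper_force: 30.0
```

Call:
{"fn": "move_arm", "kwargs": {"motion": [[[0,0,1],[0,0,0],1],[[0,0,2],[0,0,0],1],[[0,0,3],[0,0,0],1],[[0,0,4],[0,0,0],1],[[0,0,4],[0,0,0],1],[[0,0,4],[0,0,0],1]]}}

```text
clock: 8.05
tool_pos: [0.4016, 0.1789, 0.0933]
orientation: [-180.0, 0.0, -107.2]
force: [0.3, 0.3, -2.9]
opening: 0.0079
gripper_force: 30.0
```

Call:
{"fn": "move_arm", "kwargs": {"motion": [[[0,0,0.5],[0,0,0],1],[[0,0,1],[0,0,0],1],[[0,0,1],[0,0,0],1],[[0,0,1],[0,0,0],1]]}}

```text
clock: 8.38
tool_pos: [0.4017, 0.179, 0.0931]
orientation: [-180.0, 0.0, -107.1]
force: [-5.8, -1.3, 12.3]
opening: 0.0076
gripper_force: 30.0
```

Call:
{"fn": "move_arm", "kwargs": {"motion": [[[0,0,-0.5],[0,0,0],1],[[0,0,-0.5],[0,0,0],0.8],[[0,0,-0.5],[0,0,0],0.6],[[0,0,-0.5],[0,0,0],0.6],[[0,0,-0.5],[0,0,0],0.6],[[0,0,-10],[0,0,0],0.6],[[0,0,-30],[0,0,0],0.6],[[0,0,-60],[0,0,0],0.5],[[0,0,-90],[0,0,0],0.5],[[0,0,-115],[0,0,0],0.5]]}}

```text
clock: 9.22
tool_pos: [0.4018, 0.1788, 0.209]
orientation: [-180.0, 0.0, -107.1]
force: [0.4, 1.5, -0.7]
opening: 0.043
gripper_force: 0.0
```

```bash
python3 go.py .5027 -.037 .2 -39; python3 -c "
from plant import ctrl;import pickle
pickle.dump(ctrl.snapshot('scene'),open('s1.pkl','wb'))"
```

```text
t 9.22 shift mm [ 176.5 -160.1    9. ] turn [-5.000e-02  1.000e-02 -6.815e+01] open 43.0 F [ 0.4  1.5 -0.7] [0.4018 0.1788 0.209 ]
```

Call:
{"fn": "move_arm", "kwargs": {"motion": [[[10,-9,0],[0,0,-7],0.5],[[28,-26,0],[0,0,-14],0.5],[[48,-44,1],[0,0,-21],0.5],[[68,-62,2],[0,0,-28],0.5],[[88,-80,3],[0,0,-35],0.5],[[108,-98,4],[0,0,-42],0.5],[[128,-116,5],[0,0,-49],0.5],[[148,-134,6],[0,0,-56],0.5],[[166,-150,7],[0,0,-63],0.5],[[176.5,-160,9],[0,0,-68.1],0.5]]}}

```text
clock: 10.1
tool_pos: [0.5031, -0.039, 0.1977]
orientation: [180.0, -0.0, -38.7]
force: [0.2, 0.4, -0.5]
opening: 0.0436
gripper_force: 0.0
```

```bash
python3 go.py .5027 -.037 .079 -39; python3 - <<'E'
from plant import ctrl;import cv2
s=ctrl.snapshot("scene")["color"][90:240,260:420];t=ctrl.snapshot("top")["color"][170:300,190:330]
cv2.imwrite("pics/g3.png",cv2.convertScaleAbs(cv2.hconcat([cv2.resize(s,(400,375)),cv2.resize(t,(390,375))]),alpha=1.6))
E
```

```text
t 10.10 shift mm [ -1.6  -1.4 118.7] turn [ 0.02 -0.01  0.26] open 43.6 F [ 0.2  0.4 -0.5] [ 0.5031 -0.039   0.1977]
```

View pics/g3.png

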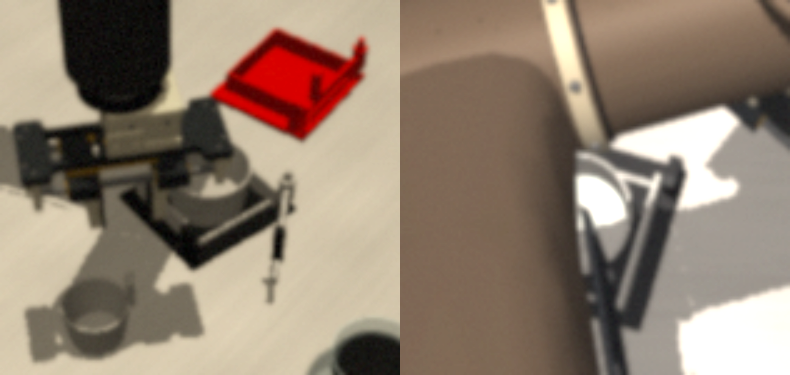

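The large cup stands upright inside the caddy fence (scene crop (210,190)), and the middle cup is undisturbed below the gripper.

Call:
{"fn": "move_arm", "kwargs": {"motion": [[[-1.6,-1.4,10],[0,0,0.3],0.5],[[-1.6,-1.4,28],[0,0,0.3],0.5],[[-1.6,-1.4,50],[0,0,0.3],0.5],[[-1.6,-1.4,72],[0,0,0.3],0.5],[[-1.6,-1.4,92],[0,0,0.3],0.5],[[-1.6,-1.4,108],[0,0,0.3],0.5],[[-1.6,-1.4,116],[0,0,0.3],0.5],[[-1.6,-1.4,118.5],[0,0,0.3],0.5],[[-1.6,-1.4,118.5],[0,0,0.3],0.5],[[-1.6,-1.4,118.5],[0,0,0.3],0.5]]}}

```text
clock: 11.03
tool_pos: [0.5024, -0.0345, 0.0802]
orientation: [-180.0, -0.0, -39.4]
force: [0.7, -0.2, -0.3]
opening: 0.0436
gripper_force: 0.0
```

```bash
python3 go.py .5027 -.037 .079 -39
```

```text
t 11.03 shift mm [1.8 1.8 1.2] turn [-0.04 -0.04 -0.35] open 43.6 F [ 0.7 -0.2 -0.3] [ 0.5024 -0.0345  0.0802]
```

Call:
{"fn": "move_arm", "kwargs": {"motion": [[[0,0,0],[0,0,0],0.8],[[0,0,0],[0,0,0],1],[[0,0,0],[0,0,0],1],[[0,0,0],[0,0,0],1],[[0,0,0],[0,0,0],1],[[0,0,0],[0,0,0],1],[[0,0,0],[0,0,0],1]]}}

```text
clock: 11.62
tool_pos: [0.5017, -0.0352, 0.0798]
orientation: [180.0, 0.0, -39.4]
force: [-1.0, -1.7, 2.8]
opening: 0.0076
gripper_force: 30.0
```

Call:
{"fn": "move_arm", "kwargs": {"motion": [[[0,0,-2],[0,0,0],1],[[0,0,-6],[0,0,0],1],[[0,0,-14],[0,0,0],1],[[0,0,-26],[0,0,0],1],[[0,0,-44],[0,0,0],1],[[0,0,-64],[0,0,0],1],[[0,0,-86],[0,0,0],1],[[0,0,-108],[0,0,0],1],[[0,0,-126],[0,0,0],1],[[0,0,-138],[0,0,0],1]]}}

```text
clock: 12.45
tool_pos: [0.5027, -0.0349, 0.2205]
orientation: [-179.9, -0.1, -39.3]
force: [0.3, -0.4, -0.9]
opening: 0.0079
gripper_force: 30.0
```

```bash
python3 go.py .4766 .1933 .215 -39
```

```text
t 12.45 shift mm [-164.8 -159.9    5.5] turn [-0.14 -0.12 -0.34] open 7.9 F [ 0.3 -0.4 -0.9] [ 0.5027 -0.0349  0.2205]
```

Call:
{"fn": "move_arm", "kwargs": {"motion": [[[-3,-3,0],[0,0,0],1],[[-10,-10,0],[0,0,0],1],[[-21,-21,0],[0,0,0],1],[[-35,-34,0],[0,0,0],1],[[-51,-50,0],[0,0,0],1],[[-67,-65,0],[0,0,0],1],[[-83,-81,0],[0,0,0],1],[[-99,-96,0],[0,0,0],1],[[-114,-111,0],[0,0,0],1],[[-128,-124,0],[0,0,0],1]]}}

```text
clock: 13.28
tool_pos: [0.4806, 0.1437, 0.2164]
orientation: [179.9, 0.0, -39.3]
force: [0.6, -0.5, -1.8]
opening: 0.0079
gripper_force: 30.0
```

Call:
{"fn": "move_arm", "kwargs": {"motion": [[[-13,-12,0],[0,0,0],1],[[-23,-22,0],[0,0,0],1],[[-31,-30,0],[0,0,0],1],[[-35,-35,0],[0,0,0],1],[[-37,-37,0],[0,0,0],1],[[-37,-37,0],[0,0,0],1],[[-37,-37,0],[0,0,0],1],[[-37,-37,0],[0,0,0],1]]}}

```text
clock: 13.95
tool_pos: [0.4765, 0.1935, 0.2175]
orientation: [180.0, 0.0, -39.4]
force: [0.2, 0.1, -1.3]
opening: 0.008
gripper_force: 30.0
```

```bash
python3 go.py .4755 .1946 .0948 -39.4
```

```text
t 13.95 shift mm [ -1.5  -0.2 122.7] turn [ 0.01  0.   -0.  ] open 8.0 F [ 0.2  0.1 -1.3] [0.4765 0.1935 0.2175]
```

Call:
{"fn": "move_arm", "kwargs": {"motion": [[[-1.5,0,4],[0,0,0],1],[[-1.5,0,14],[0,0,0],1],[[-1.5,0,30],[0,0,0],1],[[-1.5,0,48],[0,0,0],1],[[-1.5,0,66],[0,0,0],1],[[-1.5,0,84],[0,0,0],1],[[-1.5,0,98],[0,0,0],1],[[-1.5,0,108],[0,0,0],1],[[-1.5,0,115],[0,0,0],1],[[-1.5,0,119],[0,0,0],1]]}}

```text
clock: 14.78
tool_pos: [0.4751, 0.1947, 0.0975]
orientation: [179.9, 0.0, -39.4]
force: [0.4, 0.1, -1.5]
opening: 0.0079
gripper_force: 30.0
```

Call:
{"fn": "move_arm", "kwargs": {"motion": [[[0,0,1],[0,0,0],1],[[0,0,2],[0,0,0],1],[[0,0,3],[0,0,0],1],[[0,0,3],[0,0,0],1],[[0,0,3],[0,0,0],1],[[0,0,3],[0,0,0],1]]}}

```text
clock: 15.28
tool_pos: [0.4755, 0.1953, 0.096]
orientation: [-180.0, -0.0, -39.4]
force: [-0.4, -0.2, -1.0]
opening: 0.0077
gripper_force: 30.0
```

Call:
{"fn": "move_arm", "kwargs": {"motion": [[[0,0,0.5],[0,0,0],1],[[0,0,1],[0,0,0],1],[[0,0,1.5],[0,0,0],1],[[0,0,1.5],[0,0,0],1]]}}

```text
clock: 15.62
tool_pos: [0.4757, 0.1953, 0.0948]
orientation: [-180.0, -0.0, -39.3]
force: [-0.9, 1.2, 5.1]
opening: 0.0081
gripper_force: 30.0
```

Contact was at the expected height. Releasing.

Call:
{"fn": "move_arm", "kwargs": {"motion": [[[0,0,0],[0,0,0],0.9],[[0,0,0],[0,0,0],0.7],[[0,0,0],[0,0,0],0.7],[[0,0,0],[0,0,0],0.7],[[0,0,-4],[0,0,0],0.7],[[0,0,-14],[0,0,0],0.7],[[0,0,-34],[0,0,0],0.7],[[0,0,-64],[0,0,0],0.6],[[0,0,-94],[0,0,0],0.5],[[0,0,-115],[0,0,0],0.5]]}}

```text
clock: 16.45
tool_pos: [0.4761, 0.1954, 0.2128]
orientation: [-179.8, -0.1, -39.3]
force: [0.8, 1.5, 0.3]
opening: 0.0405
gripper_force: 0.0
```

```bash
python3 go.py .4577 -.2752 .2 24
```

```text
t 16.45 shift mm [284.1 375.7  12. ] turn [ -0.11  -0.15 -63.34] open 40.5 F [0.8 1.5 0.3] [0.4761 0.1954 0.2128]
```

Call:
{"fn": "move_arm", "kwargs": {"motion": [[[10,13,0],[0,0,-7],0.5],[[30,40,0],[0,0,-14],0.5],[[53,70,0],[0,0,-21],0.5],[[76,100,0],[0,0,-28],0.5],[[99,131,0],[0,0,-35],0.5],[[122,161,0],[0,0,-42],0.5],[[145,192,0],[0,0,-49],0.5],[[168,222,0],[0,0,-56],0.5],[[191,253,0],[0,0,-63],0.5],[[212,280,0],[0,0,-63.3],0.5]]}}

```text
clock: 17.28
tool_pos: [0.4618, -0.1498, 0.2104]
orientation: [180.0, -0.1, 24.3]
force: [0.7, 0.4, -0.4]
opening: 0.0437
gripper_force: 0.0
```

```bash
python3 go.py .4577 -.2752 .2 24
```

```text
t 17.28 shift mm [-55.4 112.6  10.4] turn [ 0.04 -0.1   0.31] open 43.7 F [ 0.7  0.4 -0.4] [ 0.4618 -0.1498  0.2104]
```

Call:
{"fn": "move_arm", "kwargs": {"motion": [[[-10,22,2],[0,0,0.3],0.5],[[-23,47,4],[0,0,0.3],0.5],[[-36,72,6],[0,0,0.3],0.5],[[-46,93,8],[0,0,0.3],0.5],[[-53,107,10],[0,0,0.3],0.5],[[-55.4,112.6,10],[0,0,0.3],0.5],[[-55.4,112.6,10],[0,0,0.3],0.5],[[-55.4,112.6,10],[0,0,0.3],0.5],[[-55.4,112.6,10],[0,0,0.3],0.5]]}}

```text
clock: 18.03
tool_pos: [0.4572, -0.2732, 0.1995]
orientation: [180.0, -0.0, 23.7]
force: [-0.5, 0.1, -0.2]
opening: 0.0439
gripper_force: 0.0
```

```bash
python3 go.py .4577 -.2752 .074 24
```

```text
t 18.03 shift mm [ -0.4   2.  125.5] turn [ 0.01 -0.03 -0.33] open 43.9 F [-0.5  0.1 -0.2] [ 0.4572 -0.2732  0.1995]
```

Call:
{"fn": "move_arm", "kwargs": {"motion": [[[0,2,10],[0,0,-0.3],0.5],[[0,2,28],[0,0,-0.3],0.5],[[0,2,50],[0,0,-0.3],0.5],[[0,2,74],[0,0,-0.3],0.5],[[0,2,96],[0,0,-0.3],0.5],[[0,2,114],[0,0,-0.3],0.5],[[0,2,123],[0,0,-0.3],0.5],[[0,2,125.5],[0,0,-0.3],0.5],[[0,2,125.5],[0,0,-0.3],0.5],[[0,2,125.5],[0,0,-0.3],0.5]]}}

```text
clock: 18.87
tool_pos: [0.4586, -0.2757, 0.0743]
orientation: [180.0, -0.0, 24.0]
force: [0.6, 0.2, 0.0]
opening: 0.0435
gripper_force: 0.0
```

Call:
{"fn": "move_arm", "kwargs": {"motion": [[[0,0,0],[0,0,0],0.8],[[0,0,0],[0,0,0],1],[[0,0,0],[0,0,0],1],[[0,0,0],[0,0,0],1],[[0,0,0],[0,0,0],1],[[0,0,0],[0,0,0],1],[[0,0,0],[0,0,0],1]]}}

```text
clock: 19.45
tool_pos: [0.4578, -0.2757, 0.0736]
orientation: [180.0, -0.0, 23.9]
force: [-0.8, -0.7, -1.0]
opening: 0.0077
gripper_force: 30.0
```

Call:
{"fn": "move_arm", "kwargs": {"motion": [[[0,0,-2],[0,0,0],1],[[0,0,-6],[0,0,0],1],[[0,0,-14],[0,0,0],1],[[0,0,-26],[0,0,0],1],[[0,0,-44],[0,0,0],1],[[0,0,-64],[0,0,0],1],[[0,0,-86],[0,0,0],1],[[0,0,-108],[0,0,0],1],[[0,0,-126],[0,0,0],1],[[0,0,-138],[0,0,0],1]]}}

```text
clock: 20.28
tool_pos: [0.4584, -0.276, 0.2146]
orientation: [179.9, -0.1, 24.0]
force: [0.6, 0.4, -1.6]
opening: 0.0078
gripper_force: 30.0
```

```bash
python3 go.py .4622 .1401 .215 24
```

```text
t 20.28 shift mm [ 172.4 -378.7   -0.8] turn [ 0.12 -0.13 -0.04] open 7.8 F [ 0.6  0.4 -1.6] [ 0.4584 -0.276   0.2146]
```

Call:
{"fn": "move_arm", "kwargs": {"motion": [[[2,-4,0],[0,0,0],1],[[6,-13,0],[0,0,0],1],[[13,-28,0],[0,0,0],1],[[22,-48,0],[0,0,0],1],[[32,-70,0],[0,0,0],1],[[42,-92,0],[0,0,0],1],[[52,-114,0],[0,0,0],1],[[62,-136,0],[0,0,0],1],[[72,-158,0],[0,0,0],1],[[82,-180,0],[0,0,0],1]]}}

```text
clock: 21.12
tool_pos: [0.4585, -0.0763, 0.2105]
orientation: [-180.0, 0.1, 23.9]
force: [-0.0, -0.1, -0.6]
opening: 0.0077
gripper_force: 30.0
```

Call:
{"fn": "move_arm", "kwargs": {"motion": [[[10,-22,0],[0,0,0],1],[[20,-44,0],[0,0,0],1],[[30,-66,0],[0,0,0],1],[[40,-88,0],[0,0,0],1],[[50,-110,0],[0,0,0],1],[[60,-132,0],[0,0,0],1],[[69,-152,0],[0,0,0],1],[[78,-172,0],[0,0,0],1],[[84,-186,0],[0,0,0],1],[[89,-196,0],[0,0,0],1]]}}

```text
clock: 21.95
tool_pos: [0.4604, 0.1388, 0.2105]
orientation: [180.0, 0.1, 24.0]
force: [0.6, -0.5, -1.5]
opening: 0.0082
gripper_force: 30.0
```

Call:
{"fn": "move_arm", "kwargs": {"motion": [[[0,-2,0],[0,0,0],1],[[0,-3,0],[0,0,0],1],[[0,-3,0],[0,0,0],1],[[0,-3,0],[0,0,0],1]]}}

```text
clock: 22.28
tool_pos: [0.46, 0.1394, 0.2113]
orientation: [180.0, 0.0, 23.9]
force: [0.5, -0.1, -1.6]
opening: 0.0081
gripper_force: 30.0
```

```bash
python3 go.py .4627 .1412 .0936 24
```

```text
t 22.28 shift mm [  3.2  -0.6 117.7] turn [ 0.01  0.03 -0.09] open 8.1 F [ 0.5 -0.1 -1.6] [0.46   0.1394 0.2113]
```

Call:
{"fn": "move_arm", "kwargs": {"motion": [[[3,-0.5,4],[0,0,0],1],[[3,-0.5,14],[0,0,0],1],[[3,-0.5,30],[0,0,0],1],[[3,-0.5,48],[0,0,0],1],[[3,-0.5,66],[0,0,0],1],[[3,-0.5,82],[0,0,0],1],[[3,-0.5,95],[0,0,0],1],[[3,-0.5,105],[0,0,0],1],[[3,-0.5,111],[0,0,0],1],[[3,-0.5,114],[0,0,0],1]]}}

```text
clock: 23.12
tool_pos: [0.4624, 0.141, 0.0961]
orientation: [180.0, 0.1, 23.9]
force: [0.3, 0.2, -1.8]
opening: 0.0081
gripper_force: 30.0
```

Call:
{"fn": "move_arm", "kwargs": {"motion": [[[0,0,1],[0,0,0],1],[[0,0,2],[0,0,0],1],[[0,0,3],[0,0,0],1],[[0,0,3],[0,0,0],1],[[0,0,3],[0,0,0],1],[[0,0,3],[0,0,0],1]]}}

```text
clock: 23.62
tool_pos: [0.4631, 0.1419, 0.0949]
orientation: [-180.0, -0.0, 23.9]
force: [0.5, 0.4, -0.8]
opening: 0.008
gripper_force: 30.0
```

Call:
{"fn": "move_arm", "kwargs": {"motion": [[[0,0,0.5],[0,0,0],1],[[0,0,1],[0,0,0],1],[[0,0,1.3],[0,0,0],1],[[0,0,1.3],[0,0,0],1]]}}

```text
clock: 23.95
tool_pos: [0.4629, 0.1418, 0.0932]
orientation: [180.0, -0.0, 23.9]
force: [-0.2, 0.9, -1.2]
opening: 0.0076
gripper_force: 30.0
```

Call:
{"fn": "move_arm", "kwargs": {"motion": [[[0,0,0.5],[0,0,0],1],[[0,0,1],[0,0,0],1],[[0,0,1],[0,0,0],1],[[0,0,1],[0,0,0],1]]}}

```text
clock: 24.28
tool_pos: [0.4631, 0.1417, 0.0931]
orientation: [180.0, -0.0, 24.0]
force: [-1.8, -2.2, 9.3]
opening: 0.0079
gripper_force: 30.0
```

Call:
{"fn": "move_arm", "kwargs": {"motion": [[[0,0,-0.5],[0,0,0],0.9],[[0,0,-0.5],[0,0,0],0.75],[[0,0,-0.5],[0,0,0],0.75],[[0,0,-0.5],[0,0,0],0.75],[[0,0,-4],[0,0,0],0.75],[[0,0,-14],[0,0,0],0.75],[[0,0,-34],[0,0,0],0.75],[[0,0,-64],[0,0,0],0.75],[[0,0,-94],[0,0,0],0.9],[[0,0,-115],[0,0,0],1]]}}

```text
clock: 25.12
tool_pos: [0.4635, 0.1419, 0.21]
orientation: [180.0, -0.1, 24.0]
force: [0.2, 0.1, -0.5]
opening: 0.0135
gripper_force: 0.0
```

```bash
python3 go.py .625 .095 .2 -13; python3 - <<'E'
from plant import ctrl;import cv2
s=ctrl.snapshot("scene")["color"][90:240,260:420];t=ctrl.snapshot("top")["color"][170:300,190:330]
cv2.imwrite("pics/g4.png",cv2.convertScaleAbs(cv2.hconcat([cv2.resize(s,(400,375)),cv2.resize(t,(390,375))]),alpha=1.6))
E
```

```text
t 25.12 shift mm [128.5 108.5  10.3] turn [-0.04 -0.12 36.96] open 13.5 F [ 0.2  0.1 -0.5] [0.4635 0.1419 0.21  ]
```

View pics/g4.png

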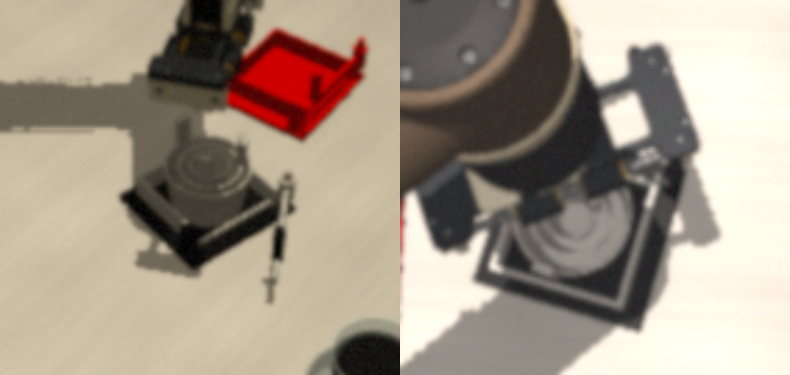

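The three cups are nested with rims level (scene crop (208,165)), and the gate is still open. Next I'll push the post from outside with the closed fingers.

```bash
cat > gate.py <<'E'
import numpy as np
def T(a,off=.0165):
    r=np.radians(a-103.3);n=np.radians(a-13.3)
    return np.array([.5326+.115*np.cos(r)+off*np.cos(n),.214+.115*np.sin(r)+off*np.sin(n)]),a-13.3
if __name__=="__main__":
    from plant import ctrl
    from scipy.spatial.transform import Rotation as R
    o=ctrl.get_obs();A=R.from_euler("xyz",o["orientation"],degrees=True);y0=o["orientation"][2]
    for a in (52,48,44,40,35,30,25,20,15,10,6,3,0,-1,-2):
        p,y=T(a);print(a,np.round(A.inv().apply(np.r_[p,.089]-o["tool_pos"])*1e3,1),"turn z %.1f"%(y0-y),p.round(4))
E
python3 gate.py | head -1; python3 go.py .6164 .1316 .2 38.7
```

```text
52 [135.2  69.7 123.3] turn z -14.7 [0.6174 0.1346]
t 25.22 shift mm [133.9  71.9  12.3] turn [ -0.    -0.41 -14.72] open 6.0 F [0.7 0.1 0.2] [0.4648 0.1429 0.2114]
```

Call:
{"fn": "move_arm", "kwargs": {"motion": [[[8,4,0],[0,0,-3],1],[[24,12,0],[0,0,-7],1],[[44,23,0],[0,0,-12],1],[[64,33,0],[0,0,-14.7],1],[[84,43,0],[0,0,-14.7],1],[[104,53,0],[0,0,-14.7],1],[[120,62,0],[0,0,-14.7],1],[[131,67,0],[0,0,-14.7],1],[[136,70,0],[0,0,-14.7],1],[[136,70,0],[0,0,-14.7],1]]}}

```text
clock: 26.05
tool_pos: [0.616, 0.1326, 0.206]
orientation: [-180.0, 0.1, 38.6]
force: [-0.9, 1.4, -0.7]
opening: 0.0003
gripper_force: 0.0
```

Call:
{"fn": "move_arm", "kwargs": {"motion": [[[0,0,10],[0,0,0],1],[[0,0,28],[0,0,0],1],[[0,0,50],[0,0,0],1],[[0,0,72],[0,0,0],1],[[0,0,92],[0,0,0],1],[[0,0,108],[0,0,0],1],[[0,0,118],[0,0,0],1],[[0,0,122],[0,0,0],1],[[0,0,122],[0,0,0],1],[[0,0,122],[0,0,0],1]]}}

```text
clock: 26.88
tool_pos: [0.6158, 0.1332, 0.0859]
orientation: [180.0, -0.0, 38.7]
force: [-0.1, 0.2, 0.4]
opening: 0.0006
gripper_force: 0.0
```

```bash
python3 go.py .6174 .1346 .089 38.7;python3 gate.py
```

```text
t 26.88 shift mm [ 2.2 -0.1 -3.1] turn [ 0.02 -0.04 -0.04] open 0.6 F [-0.1  0.2  0.4] [0.6158 0.1332 0.0859]
52 [ 2.1 -0.1 -3.1] turn z -0.0 [0.6174 0.1346]
48 [-5.9  0.8 -3.1] turn z 4.0 [0.6116 0.1288]
44 [-14.    1.1  -3.1] turn z 8.0 [0.6055 0.1235]
40 [-22.1   0.9  -3.1] turn z 12.0 [0.599  0.1187]
35 [-32.2  -0.3  -3.1] turn z 17.0 [0.5905 0.1133]
30 [-42.2  -2.2  -3.1] turn z 22.0 [0.5815 0.1086]
25 [-51.9  -5.1  -3.1] turn z 27.0 [0.5721 0.1047]
20 [-61.3  -8.8  -3.1] turn z 32.0 [0.5624 0.1017]
15 [-70.4 -13.3  -3.1] turn z 37.0 [0.5525 0.0995]
10 [-79.1 -18.5  -3.2] turn z 42.0 [0.5425 0.0982]
6 [-85.7 -23.3  -3.2] turn z 46.0 [0.5344 0.0978]
3 [-90.4 -27.1  -3.2] turn z 49.0 [0.5283 0.0979]
0 [-94.9 -31.2  -3.2] turn z 52.0 [0.5222 0.0983]
-1 [-96.3 -32.6  -3.2] turn z 53.0 [0.5202 0.0985]
-2 [-97.7 -34.1  -3.2] turn z 54.0 [0.5182 0.0987]
```

Call:
{"fn": "move_arm", "kwargs": {"motion": [[[-2,0,-2],[0,0,2],1],[[-6,1,-2],[0,0,4],1],[[-14,1,-2],[0,0,8],1],[[-22,1,-2],[0,0,12],1],[[-32,0,-2],[0,0,17],1],[[-42,-2,-2],[0,0,22],1],[[-52,-5,-2],[0,0,27],1],[[-61,-9,-2],[0,0,32],1],[[-70,-13,-2],[0,0,37],1],[[-75,-16,-2],[0,0,40],1]]}}

```text
clock: 27.72
tool_pos: [0.547, 0.0985, 0.0888]
orientation: [-179.9, -0.1, -1.6]
force: [1.4, -1.0, -0.6]
opening: 0.0005
gripper_force: 0.7
```

```bash
python3 gate.py | tail -6; python3 go.py .52 .098 .089 -13.3
```

```text
10 [-4.5  0.4 -0.2] turn z 1.7 [0.5425 0.0982]
6 [-12.6   1.   -0.2] turn z 5.7 [0.5344 0.0978]
3 [-18.7   1.1  -0.2] turn z 8.7 [0.5283 0.0979]
0 [-24.8   0.9  -0.3] turn z 11.7 [0.5222 0.0983]
-1 [-26.8   0.8  -0.3] turn z 12.7 [0.5202 0.0985]
-2 [-28.8   0.6  -0.3] turn z 13.7 [0.5182 0.0987]
t 27.72 shift mm [-27.    1.3  -0.3] turn [-0.08 -0.12 11.66] open 0.5 F [ 1.4 -1.  -0.6] [0.547  0.0985 0.0888]
```

Call:
{"fn": "move_arm", "kwargs": {"motion": [[[-4.5,0.5,0],[0,0,2],1],[[-8.5,1,0],[0,0,4],1],[[-12.5,1,0],[0,0,6],1],[[-16,1,0],[0,0,7.5],1],[[-19,1,0],[0,0,9],1],[[-21.5,1,0],[0,0,10.5],1],[[-23.5,1,0],[0,0,11.7],1],[[-24.5,1,0],[0,0,11.7],1],[[-24.5,1,0],[0,0,11.7],1]]}}

```text
clock: 28.47
tool_pos: [0.5229, 0.0985, 0.0881]
orientation: [-179.9, -0.1, -13.0]
force: [0.5, 0.0, 0.1]
opening: 0.0004
gripper_force: 0.2
```

Call:
{"fn": "move_arm", "kwargs": {"motion": [[[-0.5,0,0],[0,0,0],1],[[-1,0,0],[0,0,0],1],[[-1.5,0,0],[0,0,0],1],[[-1.5,0,0],[0,0,0],1]]}}

```text
clock: 28.8
tool_pos: [0.5211, 0.0986, 0.0872]
orientation: [-180.0, 0.0, -13.0]
force: [0.3, -0.1, 0.8]
opening: 0.0004
gripper_force: 0.2
```

Call:
{"fn": "move_arm", "kwargs": {"motion": [[[-0.5,0,0],[0,0,0],1],[[-1,0,0],[0,0,0],1],[[-1.5,0,0],[0,0,0],1],[[-2,0,0],[0,0,0],1],[[-2,0,0],[0,0,0],1]]}}

```text
clock: 29.22
tool_pos: [0.5197, 0.0991, 0.0874]
orientation: [-180.0, -0.1, -13.0]
force: [4.2, -1.7, -0.4]
opening: 0.0003
gripper_force: 2.3
```

Call:
{"fn": "move_arm", "kwargs": {"motion": [[[-0.5,0,0],[0,0,0],1],[[-1,0,0],[0,0,0],1],[[-1.5,0,0],[0,0,0],1],[[-1.5,0,0],[0,0,0],1]]}}

```text
clock: 29.55
tool_pos: [0.5194, 0.0992, 0.0876]
orientation: [-180.0, -0.2, -13.0]
force: [9.8, -4.8, -5.4]
opening: 0.0005
gripper_force: 5.6
```

Call:
{"fn": "move_arm", "kwargs": {"motion": [[[4,0,0],[0,0,0],1],[[12,0,0],[0,0,0],1],[[20,0,0],[0,0,0],1],[[24,0,-10],[0,0,0],1],[[24,0,-30],[0,0,0],1],[[24,-5,-60],[0,0,0],1],[[24,0,-90],[0,0,0],1],[[40,30,-115],[0,0,0],1],[[60,70,-120],[0,0,0],1],[[70,100,-120],[0,0,0],1]]}}

```text
clock: 30.38
tool_pos: [0.5654, -0.0148, 0.21]
orientation: [-179.9, -0.2, -12.9]
force: [0.4, 1.3, -1.0]
opening: 0.0004
gripper_force: 0.0
```

Call:
{"fn": "move_arm", "kwargs": {"motion": [[[0,25,0],[0,0,0],1],[[0,55,0],[0,0,0],1],[[0,80,0],[0,0,0],1],[[0,95,0],[0,0,0],1],[[0,100,0],[0,0,0],1],[[0,100,0],[0,0,0],1],[[0,100,0],[0,0,0],1]]}}

```text
clock: 30.97
tool_pos: [0.5409, -0.1113, 0.2072]
orientation: [-180.0, 0.0, -13.1]
force: [0.3, 0.2, 0.2]
opening: 0.0004
gripper_force: 0.0
```

```bash
python3 - <<'E'
from plant import ctrl;import cv2
s=ctrl.snapshot("scene")["color"][100:230,270:410];t=ctrl.snapshot("top")["color"][185:295,205:310]
cv2.imwrite("pics/g5.png",cv2.convertScaleAbs(cv2.hconcat([cv2.resize(s,(400,371)),cv2.resize(t,(354,371))]),alpha=1.6))
E
```

```text
(no output)
```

View pics/g5.png

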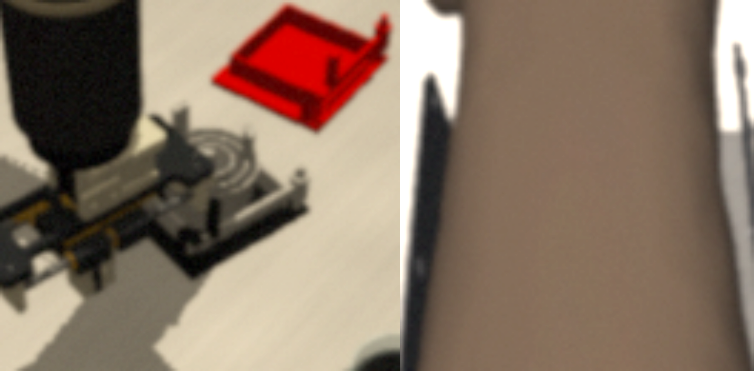

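The gate lies across the caddy's +x side: post at scene crop (213,205), tip in the catch at (190,238), cups still nested. Before handing in I'll check the post pixel, full-image about (344.6,171).

```bash
python3 - <<'E'
from h import *
from gate import T
for a in(-2,0,4,8):
    p,_=T(a,0);print(a,proj("scene",np.r_[p,.092]).round(1),proj("scene",np.r_[p,.049]).round(1))
E
```

```text
-2 [344.3 170.2] [343.9 180.6]
0 [345.2 171. ] [344.8 181.5]
4 [347.  172.6] [346.6 183.1]
8 [349.1 174.1] [348.6 184.6]
```

It matches a gate angle of about 0.

```bash
python3 -c "
from plant import ctrl
print(ctrl.close_job())"
```

```text
the job is handed in; nothing more can be done
None
```

The three cups are nested in the caddy and the gate is shut in its catch; I never went near the carafe, paper cups or sugar jar, and the job is handed in at about 31 s, with no verdict returned.

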